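Pack the passed brush and lay the next one on the sloping inspection rest

ROBOT

A 7-joint arm with a two-finger parallel gripper is mounted at the origin on the work surface. World frame = base frame: x ahead of the robot, y to its left, z up, the work surface at z = 0. Lengths are in mm, angles in rad, forces in N, time in s.
With the tool pointing down it reaches from about 425 to 950 mm from the base axis. Payload 4.7 kg.
Tool frame: the origin (TCP) lies on the centre line of the jaws, within the pads' length; the fingertips stand 8 mm ahead of it and the grasp point (between the pads) lies 11 mm behind it (bot.tip_extent is the z of the fingertips in the tool frame, in mm); z points along the fingers, y is the line along which they close (so a half turn about z gives the same grasp; the last joint's range is limited). The gripper opens to 85 mm and grips with 20 to 120 N. Pads are 22 mm wide; open, the fingers measure 114 mm over their backs; the gripper's body (76 mm by 85 mm) begins 54 mm behind the grasp point. The pads swing forward as they close: fully open they stand 13 mm farther back than shut.
Start: joints at [-0.029, 0.469, -0.049, 1.532, 0.024, 1.141, -0.082], TCP at [675.019, 0.047, 207.235] pointing down, gripper open.
Joint ranges: [-2.59, 2.59], [-0.33, 1.99], [-1.39, 1.29], [0.1, 2.45], [-1.04, 4.18], [0.21, 1.99], [-2.66, 2.66]. Speed limits (rad/s): [2.57, 2.57, 3.14, 3.14, 3.14, 3.14, 3.14].

INTERFACE

Orientations are given as a unit quaternion [x, y, z, w].
In Python, from bench import bot, hand, solver, monitor, get_image, finder gives the robot as it stands. Calls block until the motion is done:
- bot.goto(position, orientation): joint-space move of the TCP to a pose.
- bot.move_straight(position, attitude=None, rate=150): straight line of the TCP; attitude=None keeps the orientation; rate is the mean speed in mm/s.
- bot.move_joints(angles): joint-space move.
- hand.open_gripper() and hand.grab(force=None): open the fingers fully, or close them until they stop; force is the grip in N (None keeps the last).
- bot.dwell(seconds).
- solver.solve_ik(position, orientation): joint angles nearest the present ones, or None.
- monitor.read_state(): the state.
- get_image(name): name is "scene" or "side" or "wrist"; returns a dict with "frame" (400x640x3 uint8, red, green, blue), "fx", "fy", "cx", "cy" (pixels), "xyz" and "attitude" of the camera in the world. Camera axes: x right, y down, z forward; pixel columns grow to the right and rows downward; lengths in mm; the calibration is good to about 2 mm. A picture is of the moment at which its call begins. There is no depth.
A pose or a line that the arm cannot do raises bot.IKError and nothing moves.
- bot.hand_in(): hands the job in; it is judged then, once.
Trained networks look in the newest picture that a camera, given by its name, has taken for a name from the list of things; names that differ only in an ending like _2 or _b are one class to them, and where a whole thing is asked for, a point or a joint stands for the part that bears it (a point fixed in the world has none). Each returns a list of dicts, best first, with "score" (0 to 1); they miss things now and then, are a little off and sometimes report something else, mostly with a low value. They report only what shows in the picture. A call takes as long as a camera call. They do not tell look-alikes from the thing itself.
- finder.find_in(camera, target): "bbox" ([left, top, right, bottom] in pixels, round what is visible of it).
The state is a dict: "time": time; "q": joint angles; "joint_vel": joint speeds; "effort": joint torques, N m; "eef_pos": TCP position; "tcp_rot": TCP orientation; "force": force on the tool from outside, world axes, zero at the start; "ft_torque": the same for the moment, N m; "gripper_width": opening from 0.0 (shut) to 1.0 (fully open); "finger_force": force on a finger pad.
Only numpy, scipy, OpenCV 4.12 (cv2) and the standard library are available. Lean on these libraries where they do the work, as an engineer would, in place of code of your own. Each camera call takes 0.05 s, during which the arm holds its last target. There are 200 camera calls.

TASK

The wooden brush lying on the sloping inspection rest has passed: pack it flat into the empty place in the black tray (the one with the paper slip), head the same way as its two neighbours. Then take the brush from the dark mat and lay it on the rest in the same way, pins up, head at the upper end, centred along the narrow rail with its handle end against the stop. Lower each brush fully onto its support before letting go, and do not disturb the packed brushes, bottle, mug or tape.

Things in the scene. Friction and masses are not known exactly. Their poses are not given: they have to be found in the camera images.
- passed: The passed brush, at first on the rest: wooden hairbrush 184 mm long, pins up, 0.1-0.2 kg. Origin midway on its flat underside; x to the head, z up. Head x=+8..+92 mm, 64 wide, 18 thick, rounded ends, stiff wooden pins to 30 mm above the underside. Straight handle x=-92..+8 mm, 22 wide, 20 tall. Balance near x=+25 mm.
- passed_head (a point): Middle of the top of the passed brush's head, at (50, 0, 18) mm in its frame.
- next: The next brush, at first lying on the mat, like the passed one: wooden hairbrush 184 mm long, pins up, 0.1-0.2 kg. Origin midway on its flat underside; x to the head, z up. Head x=+8..+92 mm, 64 wide, 18 thick, rounded ends, stiff wooden pins to 30 mm above the underside. Straight handle x=-92..+8 mm, 22 wide, 20 tall. Balance near x=+25 mm.
- next_head (a point): Middle of the top of the next brush's head, at (50, 0, 18) mm in its frame.
- rest: Fixed plywood inspection rest: base 200 x 90 x 15 mm, two posts and a narrow rail sloping up at 25 degrees along the base's +x. Origin at the centre of the base's underside.
- rail: The rest's rail, 20 mm wide, 14 thick, at 25 degrees. Origin on its top surface, 150 mm above the table, where the origin of a well-laid brush lies; x up the slope, y across, z out of the surface. It runs from x=-92 mm (face of the steel stop, 40 wide, 12 mm proud) to x=+70 mm. Brush heads overhang it on both sides.
- tray: Fixed black open tray, outside 216 x 220 x 40 mm, walls and floor 6 mm; origin at the centre of its underside. Three brush places side by side at y = -68, 0, +68 mm, handles to -x; two are taken. The free place leaves about 8 mm in all beside a brush head; beside the handle 25 mm to the wall and 46 mm to the next handle.
- slip: Paper slip (150 x 45 mm, paper-thin) on the tray floor in the middle of the empty place; a well-packed brush has its origin on the slip's origin and its x along the slip's x (as the neighbours'). z up, at the tray floor's upper side, 6 mm above the table.
- packed1: A brush already packed in the tray; same shape and frame as the passed one. Leave alone.
- packed2: The other brush already packed in the tray. Leave alone.
- mat: Fixed dark rubber mat 250 x 150 x 3 mm; origin at the centre of its underside.
- oil: Amber bottle, 56 mm across, 125 mm tall, origin under its centre. Bystander.
- mug: White mug, 76 mm across, 85 mm tall, origin under its centre. Bystander.
- tape: Cardboard tape ring, 90 mm across, 24 mm tall, origin under its centre. Bystander.
Things that resemble listed ones, but are neither listed nor needed, are in the scene too. Leave any blue or purple look-alike of the passed alone.

How it is judged (in metres and radians):
On the way, in this order (a step that is already met when the one before it is completed fails the run):
1. the passed brush lies flat in the tray's empty place, head as its neighbours, while the fingers still hold it (horizontal distance between passed and slip below 0.012 m and z of passed in the frame of slip between -0.004 and 0.004 m and angle between passed's own z axis and vertical below 0.06 rad and angle between the x axis of passed and the x axis of slip, either way round below 0.15 rad and x of passed_head in the frame of slip above 0.02 m and contact force between the fingers and passed above 0.5 N), for 0.1 s.
2. the next brush lies along the sloping rail, head up the slope and handle end at the stop, while the fingers still hold it (x of next in the frame of rail between -0.006 and 0.012 m and y of next in the frame of rail between -0.009 and 0.009 m and z of next in the frame of rail between -0.004 and 0.004 m and angle between the x axis of next and the x axis of rail, either way round below 0.12 rad and angle between the z axis of next and the z axis of rail, either way round below 0.12 rad and x of next_head in the frame of rail above 0.02 m and contact force between the fingers and next above 0.5 N), for 0.1 s.
At the end, for the whole second after the job is handed in: Passed brush flat on the tray floor within 12 mm and 0.15 rad of the slip, head as its neighbours; next brush flat along the rail (0.12 rad), head up the slope, centred within 9 mm, handle end within 12 mm of the stop, underside within 4 mm of the rail; both released and at rest (horizontal distance between passed and slip below 0.012 m and z of passed in the frame of slip between -0.004 and 0.004 m and angle between passed's own z axis and vertical below 0.06 rad and angle between the x axis of passed and the x axis of slip, either way round below 0.15 rad and x of passed_head in the frame of slip above 0.02 m and x of next in the frame of rail between -0.006 and 0.012 m and y of next in the frame of rail between -0.009 and 0.009 m and z of next in the frame of rail between -0.004 and 0.004 m and angle between the x axis of next and the x axis of rail, either way round below 0.12 rad and angle between the z axis of next and the z axis of rail, either way round below 0.12 rad and x of next_head in the frame of rail above 0.02 m and linear speed of each of passed, next below 0.02 m/s and angular speed of each of passed, next below 0.1 rad/s); the robot touches nothing.
It fails at once if a packed brush moved more than 20 mm (distance of packed1 from where it was at the start of the episode above 0.02 m).
It fails at once if a packed brush moved more than 20 mm (distance of packed2 from where it was at the start of the episode above 0.02 m).
It fails at once if the bottle moved more than 30 mm (distance of oil from where it was at the start of the episode above 0.03 m).
It fails at once if the mug moved more than 30 mm (distance of mug from where it was at the start of the episode above 0.03 m).
It fails at once if the tape ring moved more than 30 mm (distance of tape from where it was at the start of the episode above 0.03 m).
It also fails if it takes over 72 s, if anything falls off the work surface, if the arm or the gripper's body presses on something with over 40 N, if the wrist force passes 120 N, or if a joint passes its speed limit or range.

## Working session

There is one attempt and no reset: what is moved stays moved. The work goes in short steps, each a Python script; the robot and the scene stay as the last script left them, time stands still between calls to the robot, and variables do not carry over. Pictures are saved under pics/ and viewed, at most 10 in all, crops included, and the job is handed in when it is done.

```bash
mkdir -p pics; ls; python3 - <<'E'
from bench import bot, hand, solver, monitor, get_image, finder
import cv2,numpy as np
for n in ["scene","side"]:
    d=get_image(n); cv2.imwrite(f"pics/{n}0.png",d["frame"][:,:,::-1])
    print(n,{k:np.round(v,4).tolist() for k,v in d.items() if k!="frame"})
    for t in ["passed","rest","rail","tray","slip","mat","oil","mug","tape"]:
        print(t,[(np.round(r["bbox"]).tolist(),round(r["score"],2)) for r in finder.find_in(n,t)][:6])
s=monitor.read_state(); print(s["tcp_rot"],bot.tip_extent,s["time"])
E
```

```text
pics
scene {'fx': 473.0235, 'fy': 473.0235, 'cx': 325.2575, 'cy': 203.7025, 'xyz': [1699.0711, -290.5649, 996.869], 'attitude': [0.7055, 0.5485, -0.2834, -0.348]}
passed [([212.0, 193.0, 243.0, 210.0], 0.91), ([238.0, 201.0, 259.0, 214.0], 0.84), ([183.0, 234.0, 208.0, 279.0], 0.73), ([241.0, 204.0, 275.0, 273.0], 0.58)]
rest [([240.0, 205.0, 274.0, 276.0], 0.83)]
rail [([373.0, 239.0, 403.0, 281.0], 0.33)]
tray [([365.0, 189.0, 460.0, 248.0], 0.72), ([396.0, 199.0, 429.0, 233.0], 0.38), ([302.0, 258.0, 331.0, 302.0], 0.36)]
slip [([415.0, 201.0, 445.0, 230.0], 0.93), ([314.0, 209.0, 348.0, 242.0], 0.3)]
mat [([301.0, 201.0, 361.0, 253.0], 0.75)]
oil [([376.0, 237.0, 402.0, 280.0], 0.67), ([314.0, 210.0, 348.0, 244.0], 0.23)]
mug [([305.0, 260.0, 331.0, 300.0], 0.59)]
tape [([339.0, 264.0, 369.0, 293.0], 0.87), ([311.0, 207.0, 350.0, 242.0], 0.29)]
side {'fx': 456.928, 'fy': 456.928, 'cx': 316.8621, 'cy': 195.9868, 'xyz': [214.0126, -886.8843, 794.0725], 'attitude': [0.8734, -0.1577, 0.0918, -0.4516]}
passed [([317.0, 219.0, 403.0, 275.0], 0.81), ([233.0, 306.0, 289.0, 385.0], 0.81), ([352.0, 347.0, 436.0, 397.0], 0.69), ([239.0, 150.0, 331.0, 208.0], 0.59), ([315.0, 254.0, 373.0, 286.0], 0.56)]
rest [([306.0, 251.0, 404.0, 328.0], 0.89), ([374.0, 203.0, 401.0, 220.0], 0.69)]
rail [([311.0, 250.0, 372.0, 287.0], 0.71), ([398.0, 207.0, 431.0, 250.0], 0.49)]
tray [([240.0, 150.0, 334.0, 209.0], 0.57)]
slip [([256.0, 165.0, 298.0, 178.0], 0.67)]
mat [([248.0, 213.0, 348.0, 266.0], 0.72), ([273.0, 217.0, 332.0, 252.0], 0.43), ([308.0, 251.0, 405.0, 324.0], 0.35)]
oil [([359.0, 160.0, 380.0, 203.0], 0.59), ([308.0, 251.0, 405.0, 328.0], 0.34)]
mug [([270.0, 216.0, 332.0, 254.0], 0.23)]
tape [([370.0, 199.0, 404.0, 219.0], 0.85)]
[7.07107764e-01 7.07105797e-01 3.94431107e-05 2.52901056e-05] 8.0 1.0
```

```bash
python3 - <<'E'
import cv2,numpy as np
a=cv2.imread("pics/scene0.png")[150:330,160:480];b=cv2.imread("pics/side0.png")[130:400,200:460]
cv2.imwrite("pics/a.png",cv2.resize(a,None,fx=2.5,fy=2.5,interpolation=cv2.INTER_CUBIC))
cv2.imwrite("pics/b.png",cv2.resize(b,None,fx=2.2,fy=2.2,interpolation=cv2.INTER_CUBIC))
E
```

```text
(no output)
```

View pics/a.png

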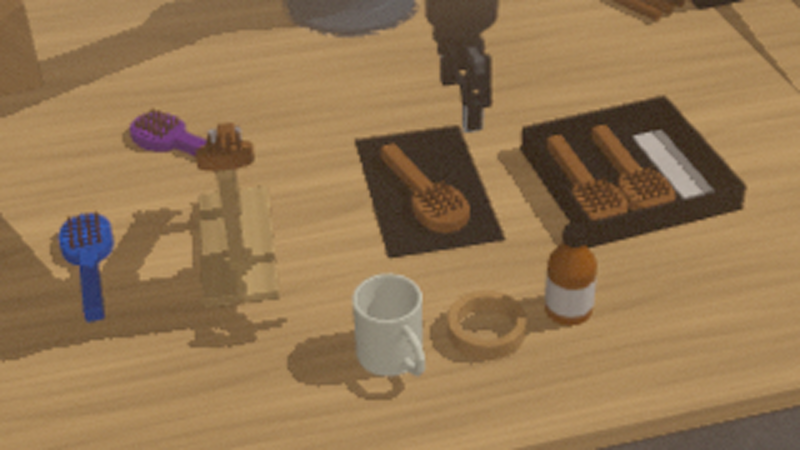

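View pics/b.png

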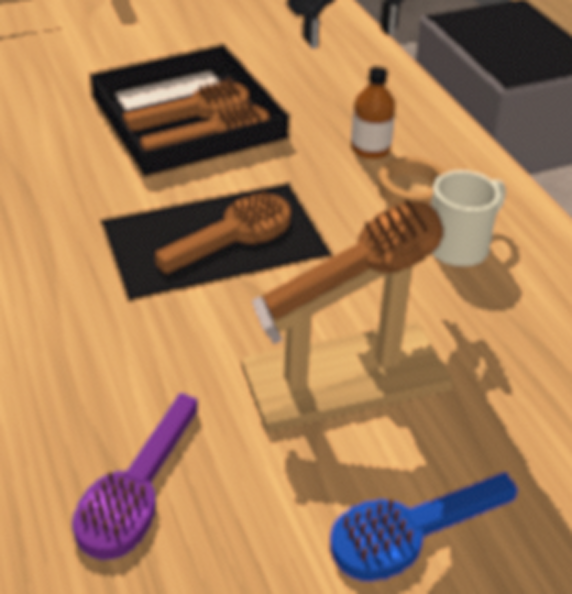

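The side view (crop px /2.2 + (200,130)) shows five brush-like things outside the tray.
- The wooden brush on the sloping rail, at about (350,258), is the passed one.
- The wooden brush on the mat, at (300,233), is the next one.
- The purple (252,345) and blue (380,370) brushes are look-alikes and stay put.
- The tray is at upper left, with the slip at (275,172).

Next: rough positions.

```bash
cat > h.py <<'E'
from bench import bot, hand, solver, monitor, get_image, finder
import cv2,numpy as np
from scipy.spatial.transform import Rotation as R
from scipy.optimize import least_squares
def cam(d): return dict(K=(d["fx"],d["fy"],d["cx"],d["cy"]),t=np.array(d["xyz"]),R=R.from_quat(d["attitude"]).as_matrix())
def onplane(c,uv,z):
    fx,fy,cx,cy=c["K"]; uv=np.atleast_2d(uv)
    r=np.c_[(uv[:,0]-cx)/fx,(uv[:,1]-cy)/fy,np.ones(len(uv))]@c["R"].T
    return c["t"]+r*((z-c["t"][2])/r[:,2])[:,None]
def proj(c,p):
    fx,fy,cx,cy=c["K"]; q=(np.atleast_2d(p)-c["t"])@c["R"]
    return np.c_[fx*q[:,0]/q[:,2]+cx,fy*q[:,1]/q[:,2]+cy]
SC=dict(K=(473.0235,473.0235,325.2575,203.7025),t=np.array([1699.0711,-290.5649,996.869]),R=R.from_quat([0.7055,0.5485,-0.2834,-0.348]).as_matrix())
SD=dict(K=(456.928,456.928,316.8621,195.9868),t=np.array([214.0126,-886.8843,794.0725]),R=R.from_quat([0.8734,-0.1577,0.0918,-0.4516]).as_matrix())
E
python3 - <<'E'
from h import *
np.set_printoptions(precision=0,suppress=True)
s=lambda l:np.array(l)/2.5+[160,150]; b=lambda l:np.array(l)/2.2+[200,130]
print("mat",onplane(SC,s([(357,140),(460,127),(503,240),(390,255)]),3).tolist())
print("slip",onplane(SC,s([(633,136),(660,130),(713,190),(685,198)]),6))
print("tray rim",onplane(SC,s([(522,128),(666,97),(745,185),(573,233)]),40))
print("matbrush tail,head",onplane(SC,s([(388,148),(450,230)]),15),onplane(SD,b([(163,265),(290,205)]),15))
print("base side",onplane(SD,b([(242,365),(268,413),(460,375)]),15), onplane(SC,s([(195,205),(205,300),(277,292)]),15))
print("oil",onplane(SC,s([(571,318)]),0),"mug",onplane(SC,s([(385,365)]),0),"tape",onplane(SC,s([(487,330)]),0))
def tri(u,v):
    f=lambda p:np.r_[(proj(SC,p)-u)[0],(proj(SD,p)-v)[0]]
    return least_squares(f,[600,-250,150]).x
print("headend",tri(s([(226,165)])[0],b([(435,225)])[0]))
d=get_image("wrist");c=cam(d);print("wrist cam",c["t"],R.from_matrix(c["R"]).as_quat().round(3).tolist(),c["K"])
E
```

```text
mat [[390.71560625402094, -69.87964122487372, 3.0], [398.8174889582092, 77.47081450447718, 3.0], [643.2780533004072, 65.28034062810838, 3.0], [633.8629315721939, -77.94292215239881, 3.0]]
slip [[486. 303.   6.]
 [483. 345.   6.]
 [624. 359.   6.]
 [629. 317.   6.]]
tray rim [[471. 145.  40.]
 [454. 362.  40.]
 [662. 380.  40.]
 [692. 138.  40.]]
matbrush tail,head [[436. -35.  15.]
 [621.   2.  15.]] [[436. -45.  15.]
 [616.   8.  15.]]
base side [[ 469. -219.   15.]
 [ 471. -286.   15.]
 [ 673. -308.   15.]] [[ 489. -303.   15.]
 [ 667. -308.   15.]
 [ 675. -224.   15.]]
oil [[790. 102.   0.]] mug [[ 806. -123.    0.]] tape [[784.   3.   0.]]
headend [ 645. -263.  188.]
wrist cam [675.  68. 374.] [0.991, 0.0, 0.0, 0.131] (352.63252215653415, 352.63252215653415, 316.8374524125666, 198.70050289667043)
```

View pics/w1.png

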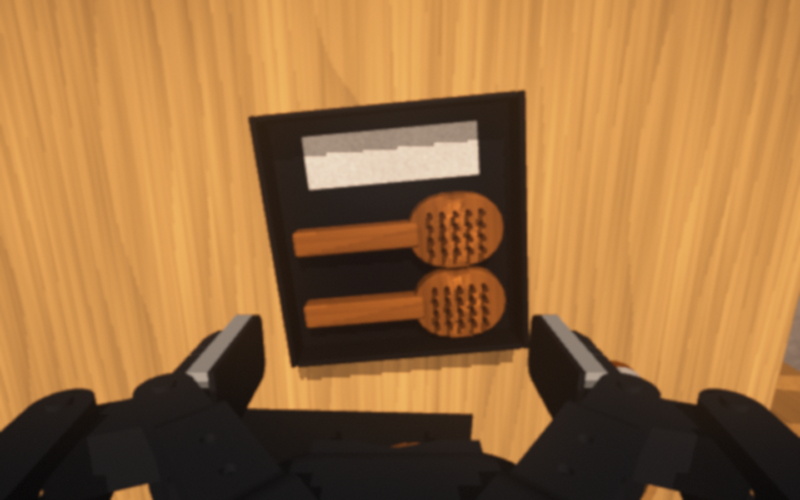

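View pics/w2.png

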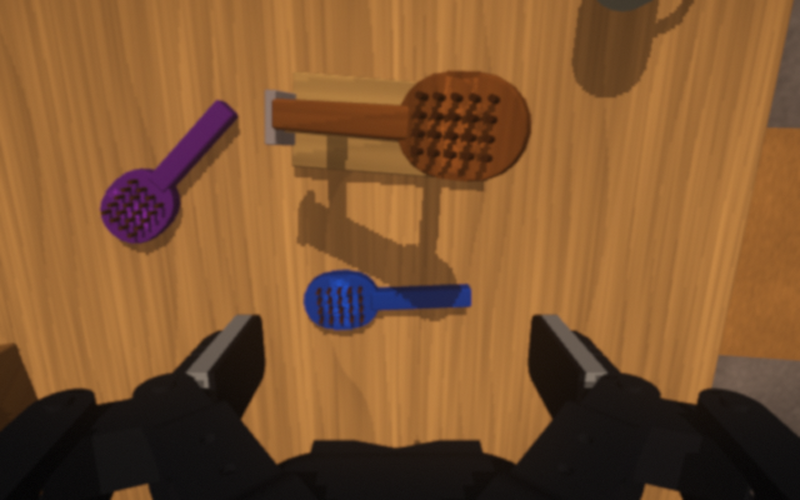

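View pics/w3.png

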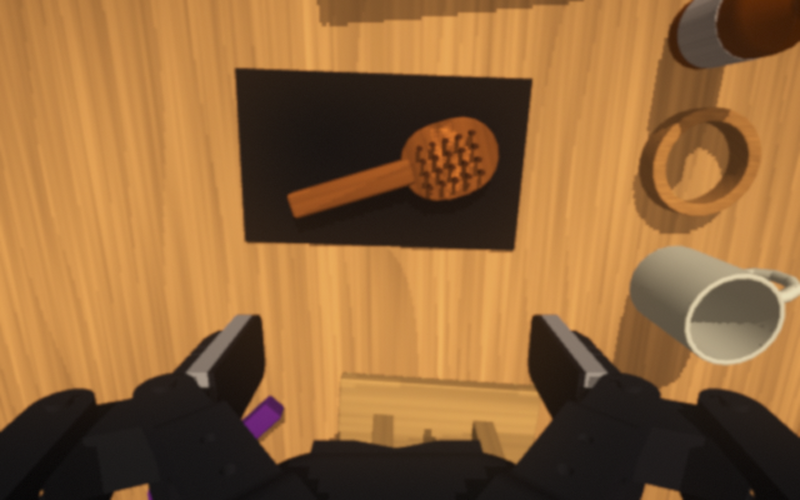

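The wrist views (800x500 images) show:
- **Tray:** the empty place lies against the far wall, with slip corners (302,136), (477,121), (480,174) and (309,190). The neighbours' heads point right (+x).
- **Rest:** the wooden brush lies on the rail, tail at the stop (270,117) and head at (465,127). Blue (340,300) and purple (140,205) are the look-alikes.
- **Mat:** the next brush has its tail at (292,207) and head at (450,158).

I'll fit the poses by silhouette.

```bash
cat >> h.py <<'E'
from scipy.optimize import minimize
def headpts(kind):
    a=np.linspace(0,2*np.pi,60)
    if kind=="ell": return np.c_[50+42*np.cos(a),32*np.sin(a)]
    return np.c_[50+10*np.sign(np.cos(a))+32*np.cos(a),32*np.sin(a)]
def sil(c,T,kind,shape=(400,640),S=4):
    m=np.zeros((shape[0]*S,shape[1]*S),np.uint8)
    hp=headpts(kind); H=np.vstack([np.c_[hp,np.full(60,z)] for z in (0,18)])
    B=np.array([(x,y,z) for x in(-92,12) for y in(-11,11) for z in (0,20)],float)
    for P in (H,B):
        q=proj(c,P@T[0].T+T[1])
        cv2.fillConvexPoly(m,cv2.convexHull(((q+.5)*S).astype(np.float32)).astype(np.int32),1)
    return cv2.resize(m.astype(np.float32),(shape[1],shape[0]),interpolation=cv2.INTER_AREA)
def pose(x,y,yaw,z,pitch=0):  # brush/rail frame
    return R.from_euler("ZY",[yaw,-pitch]).as_matrix(),np.array([x,y,z],float)
def fit(c,mask,p0,z,pitch,kind):
    def f(p):
        s=sil(c,pose(p[0],p[1],p[2]/100,z,pitch),kind); return 1-np.minimum(s,mask).sum()/np.maximum(s,mask).sum()
    r=minimize(f,p0,method="Nelder-Mead",options=dict(initial_simplex=np.array(p0)+np.array([[0,0,0],[12,0,0],[0,12,0],[0,0,10]]),xatol=.05,fatol=1e-5))
    return r.x,1-r.fun
def wood(img,box):
    h=cv2.cvtColor(img,cv2.COLOR_BGR2HSV); m=((h[...,0]<13)&(h[...,1]>150)&(h[...,2]>35)).astype(np.uint8)
    k=np.zeros_like(m); k[box[1]:box[3],box[0]:box[2]]=1
    m=cv2.morphologyEx(m*k,cv2.MORPH_CLOSE,np.ones((5,5)))
    n,l,st,_=cv2.connectedComponentsWithStats(m); return (l==1+np.argmax(st[1:,4])).astype(np.float32)
E
python3 - <<'E'
from h import *
import pickle
w=pickle.load(open("w.pkl","rb"))
np.set_printoptions(precision=2,suppress=True)
print("slip",onplane(w["tray"],np.array([(302,136),(477,121),(480,174),(309,190)])/1.25,6))
panel=[]
for n,box,p0,z,pi in [("mat",(190,55,424,195),(520,-20,21),3,0),("rest",(205,45,432,150),(570,-262,-3),150,np.radians(25)),("tray",(225,148,415,214),(560,259,10),6,0),("tray",(235,212,415,275),(560,190,10),6,0)]:
    img=cv2.imread(f"pics/w_{n}.png"); m=wood(img,box)
    best=max((fit(w[n],m,p0,z,pi,k)+(k,) for k in("ell","stad")),key=lambda r:r[1]); print(n,*best)
    s=sil(w[n],pose(best[0][0],best[0][1],best[0][2]/100,z,pi),best[2])
    cn,_=cv2.findContours((s>.5).astype(np.uint8),0,1); cv2.drawContours(img,cn,-1,(0,255,0),1)
    cn,_=cv2.findContours((m>.5).astype(np.uint8),0,1); cv2.drawContours(img,cn,-1,(255,0,255),1)
    if len(panel)<2: panel.append(cv2.resize(img[box[1]-10:box[3]+10,box[0]-15:box[0]+215],(736,int((box[3]-box[1]+20)*3.2*.75))))
cv2.imwrite("pics/fit.png",np.vstack(panel)); print(np.vstack(panel).shape)
E
```

```text
slip [[480.41 350.3    6.  ]
 [630.15 362.36   6.  ]
 [634.83 317.63   6.  ]
 [483.93 303.91   6.  ]]
mat [522.12  -8.66  29.68] 0.9503812789916992 stad
rest [ 570.11 -254.74   -6.98] 0.9439835548400879 ell
tray [562.75 265.91   8.69] 0.9743397235870361 stad
tray [568.77 198.09   8.75] 0.935137152671814 stad
(684, 736, 3)
```

View pics/fit.png

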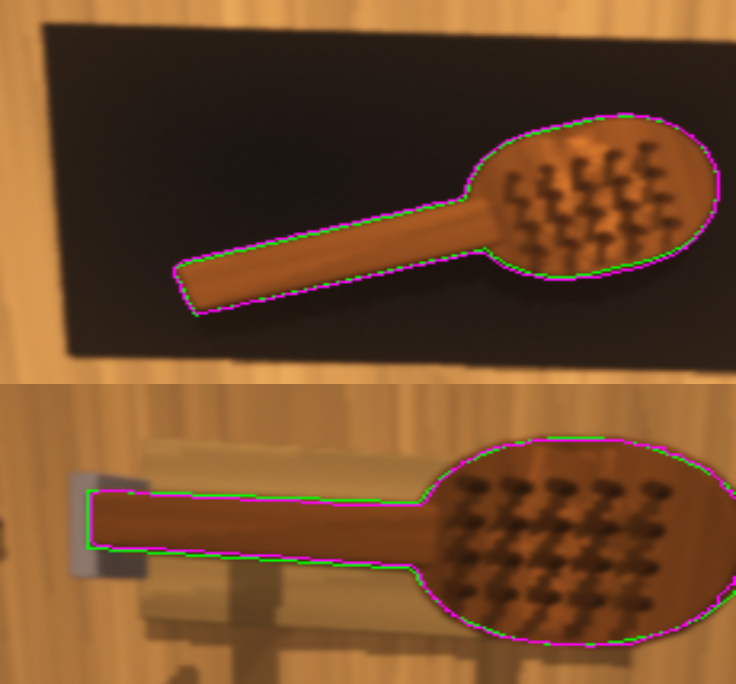

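The green model outlines match both brushes: tail and head edges agree to about 1 px. Next, check reach and grasp the passed brush.

```bash
cat >> h.py <<'E'
PITCH=np.radians(25)
RAIL=pose(570.8,-254.7,-.07,150,PITCH); SLIP=pose(557.1,333.6,.0875,6); MAT=pose(522.1,-8.7,.297,3)
def tool(T,off,flip,gx=-10,gz=11):
    """TCP pose gripping a brush at pose T, offset off (brush frame, mm)"""
    q=R.from_matrix(T[0])*R.from_quat([0,1,0,0] if flip else [1,0,0,0])
    return T[0]@(np.array([gx,0,gz])+off)+T[1], q.as_quat()
def fz(): s=monitor.read_state(); return np.round(s["force"],1),round(float(s["finger_force"] if np.ndim(s["finger_force"])==0 else np.max(s["finger_force"])),1),round(float(s["gripper_width"]),3),round(s["time"],2)
E
python3 - <<'E'
from h import *
for fl in (0,1):
    for n,T in (("rail",RAIL),("slip",SLIP),("mat",MAT)):
        for h in (0,80):
            q=solver.solve_ik(*[x.tolist() for x in tool(T,[0,0,h],fl)]); print(fl,n,h,None if q is None else np.round(q,2))
E
```

```text
0 rail 0 [ 0.19  0.26  0.29  2.08 -0.55  0.46 -0.73]
0 rail 80 [ 0.17  0.11  0.32  2.06 -0.37  0.6  -0.89]
0 slip 0 [-0.7   0.62  0.12  1.78 -0.1   0.75 -2.01]
0 slip 80 [-0.67  0.52  0.08  1.73 -0.05  0.89 -2.05]
0 mat 0 [-0.23  0.48  0.21  2.09 -0.17  0.59 -1.17]
0 mat 80 [-0.24  0.35  0.22  2.04 -0.11  0.77 -1.23]
1 rail 0 [ 0.65  0.27 -0.25  2.05 -0.2   0.42  2.1 ]
1 rail 80 [ 0.56  0.12 -0.1   2.04 -0.27  0.59  2.16]
1 slip 0 [-0.31  0.66 -0.43  1.75  0.36  0.8   0.74]
1 slip 80 [-0.29  0.56 -0.45  1.71  0.29  0.94  0.8 ]
1 mat 0 [ 0.14  0.48 -0.25  2.07  0.2   0.61  1.62]
1 mat 80 [ 0.17  0.36 -0.28  2.02  0.14  0.78  1.68]
```

```bash
python3 - <<'E'
from h import *
print(bot.goto(*tool(RAIL,[0,0,90],0)))
bot.move_straight(tool(RAIL,[0,0,0],0)[0],rate=100); print(fz())
hand.grab(60); print(fz(), monitor.read_state()["eef_pos"])
bot.move_straight(tool(RAIL,[0,0,70],0)[0],rate=120); print(fz())
bot.goto(*tool(SLIP,[0,0,150],0)); print(fz())
bot.move_straight(tool(SLIP,[0,0,45],0)[0],rate=150)
d=get_image("wrist"); cv2.imwrite("pics/c1.png",cv2.resize(d["frame"][:,:,::-1],(800,500))); print(fz())
E
```

```text
False
(array([-0.9, -0.9, -0.7]), 0.0, 1.002, 7.13)
(array([ 0.2,  0.3, -0.8]), 0.0, 0.002, 7.9) [ 557.12492627 -253.72687131  155.73417714]
(array([-1.4, -0.5,  0.7]), 0.0, 0.0, 8.63)
(array([0.7, 0.4, 0.4]), 0.0, -0.001, 10.74)
(array([-0.5,  0.6,  0.1]), 0.0, 0.002, 11.64)
```

View pics/c1.png

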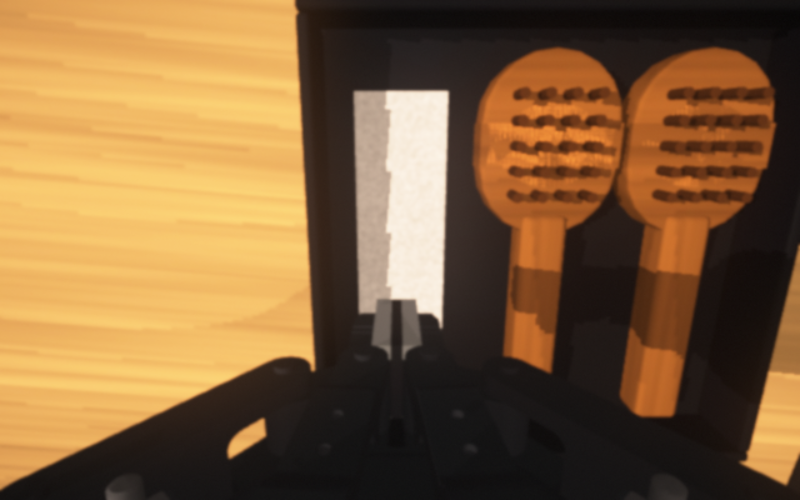

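The wrist view shows closed, empty fingers over the slip (400,200), so the grasp missed. I'll look at what happened at the rest.

```bash
python3 - <<'E'
from h import *
d=get_image("side"); a=d["frame"][130:400,200:460,::-1]
d2=get_image("scene"); b=d2["frame"][150:330,160:340,::-1]
cv2.imwrite("pics/s1.png",np.hstack([cv2.resize(a,None,fx=1.6,fy=1.6),cv2.resize(b,(380,432))]))
s=monitor.read_state(); print(s["eef_pos"],s["tcp_rot"],tool(SLIP,[0,0,45],0), tool(RAIL,[0,0,0],0))
E
```

```text
[547.95873272 333.24177582  63.36235037] [ 9.99044241e-01  4.36925956e-02  1.06663415e-03 -6.51027032e-04] (array([547.13825683, 332.72611611,  62.        ]), array([0.99904312, 0.04373604, 0.        , 0.        ])) (array([ 557.12170164, -253.74095216,  155.74320304]), array([ 0.97569809, -0.03416338,  0.21630706,  0.00757384]))
```

View pics/s1.png

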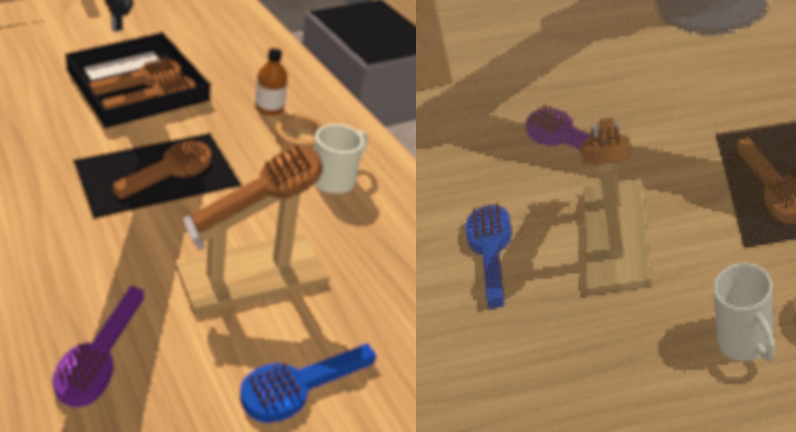

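```bash
python3 - <<'E'
from h import *
import pickle
np.set_printoptions(precision=1,suppress=True)
T=RAIL; P=np.array([(-92,0,20),(-92,0,0),(92,0,9),(50,0,18),(-10,0,20)])@T[0].T+T[1]
print(P); print("side",proj(SD,P)); print("scene",proj(SC,P)); print("slip mid side",proj(SD,SLIP[1]),"tcp",proj(SD,[548,333,62]))
w=pickle.load(open("w.pkl","rb"))["rest"]; img=cv2.imread("pics/w_rest.png"); m=wood(img,(205,45,432,150))
for k in("ell","stad"):
  for z in (140,150,160): print(k,z,fit(w,m,(570,-255,-7),z,PITCH,k))
hand.open_gripper(); print(fz())
E
```

```text
[[ 479.2 -248.3  129.2]
 [ 487.6 -248.9  111.1]
 [ 650.2 -260.3  197. ]
 [ 608.4 -257.3  187.4]
 [ 553.3 -253.5  163.9]]
side [[320.1 266.5]
 [323.8 272. ]
 [399.4 226.9]
 [380.4 234. ]
 [354.7 247.4]]
scene [[250.7 199.1]
 [251.5 205.3]
 [250.7 215.2]
 [250.4 209. ]
 [250.5 204.2]]
slip mid side [[276.5 170.3]] tcp [[273.2 155.8]]
ell 140 (array([ 570.8, -254.2,   -7.3]), np.float64(0.9391865134239197))
ell 150 (array([ 570.2, -254.8,   -7.2]), np.float64(0.9443594813346863))
ell 160 (array([ 568.8, -255. ,   -8.1]), np.float64(0.8953729867935181))
stad 140 (array([ 570.8, -254.6,   -7.2]), np.float64(0.9577674269676208))
stad 150 (array([ 569.4, -255.1,   -7.3]), np.float64(0.9163591265678406))
stad 160 (array([ 566.6, -256. ,   -8.6]), np.float64(0.8594292402267456))
(array([-0.2,  0.7, -0.1]), 0.0, 1.001, 12.53)
```

```bash
python3 - <<'E'
from h import *
import pickle
np.set_printoptions(precision=1,suppress=True)
w=pickle.load(open("w.pkl","rb"))["rest"]; m=wood(cv2.imread("pics/w_rest.png"),(205,45,432,150))
s0=cv2.imread("pics/side0.png"); ms=wood(s0,(312,215,402,285))
print("areas",m.sum(),ms.sum(), cv2.boundingRect(ms.astype(np.uint8)))
for k in("ell","stad"):
    def f(p,full=False):
        T=pose(p[0],p[1],p[2]/100,p[3],PITCH); v=[]
        for c,mm in((w,m),(SD,ms)):
            s=sil(c,T,k); v.append(1-np.minimum(s,mm).sum()/np.maximum(s,mm).sum())
        return v if full else sum(v)
    p0=np.array([570,-255,-7,145.])
    r=minimize(f,p0,method="Nelder-Mead",options=dict(initial_simplex=p0+np.vstack([np.zeros(4),np.diag([12,12,8,15])]),xatol=.1,fatol=1e-5))
    print(k,r.x,f(r.x,True))
    for n,c,mm in(("w",w,m),("sd",SD,ms)):
        print(n,proj(c,RAIL[1]))
# tool-in-camera sanity: where are brushes on mat/tray per side cam
mm=wood(s0,(268,212,334,255)); print("mat side",fit(SD,mm,(522,-9,30),3,0,"stad"))
E
```

```text
areas 9842.0 1009.0 (321, 222, 79, 51)
ell [ 570.3 -254.7   -7.7  146.9] [np.float32(0.050861955), np.float32(0.39557803)]
w [[317.6  98.2]]
sd [[362.1 250.8]]
stad [ 570.1 -254.6   -7.3  142.8] [np.float32(0.048059404), np.float32(0.4129308)]
w [[317.6  98.2]]
sd [[362.1 250.8]]
mat side (array([522. , -10.5,  28.2]), np.float64(0.692742109298706))
```

```bash
python3 - <<'E'
from h import *
print(bot.move_straight(tool(SLIP,[0,0,150],0)[0],rate=200))
print(bot.goto(*tool(RAIL,[0,0,80],0)))
s=monitor.read_state(); print(s["eef_pos"],tool(RAIL,[0,0,80],0)[0], (R.from_quat(s["tcp_rot"]).inv()*R.from_quat(tool(RAIL,[0,0,0],0)[1])).magnitude())
print(bot.move_straight(tool(RAIL,[0,0,0],0)[0],rate=120))
d=get_image("wrist"); cv2.imwrite("pics/g1.png",cv2.resize(d["frame"][:,:,::-1],(800,500)))
print(fz(),monitor.read_state()["eef_pos"],hand.grab(60),fz())
d=get_image("wrist"); cv2.imwrite("pics/g2.png",cv2.resize(d["frame"][:,:,::-1],(800,500)))
E
```

```text
False
False
[ 524.04686549 -250.35545129  228.0954121 ] [ 523.39504006 -251.37622219  228.247826  ] 0.001967202371620557
False
(array([-0.1, -0.4, -0.2]), 0.0, 1.003, 16.18) [ 557.37647907 -254.03681169  156.55608329] False (array([ 0.2, -0.3, -0.1]), 0.0, -0.001, 16.94)
```

View pics/g2.png

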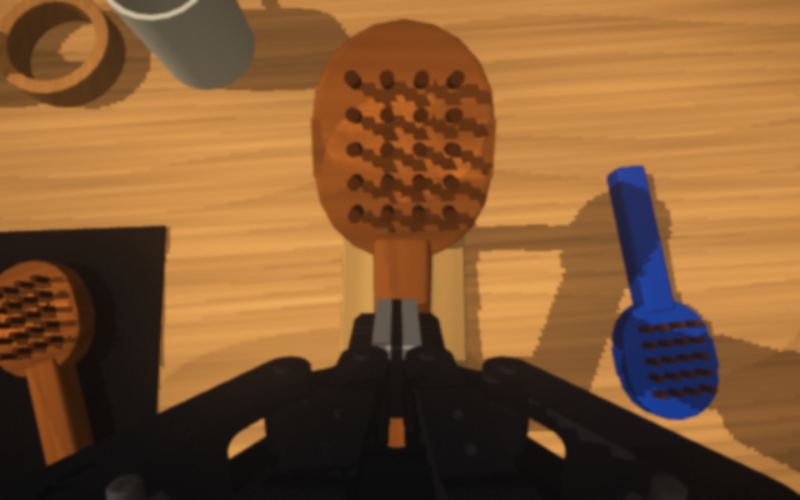

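The closed fingers are centred over the handle, at (400,320), but too high. Three cues agree on the cause:
- The pad spread at the tips (85 mm = 214 px) gives a tip depth about 30 mm shorter than documented.
- The tip's image row gives the same figure.
- In the side view the tip appears 8 px above the projected TCP.

So the real fingertips, shut, sit about 24 mm behind the reported TCP instead of 8 mm ahead. I'll grip deeper.

```bash
sed -i 's/gz=11/gz=-18/; s/RAIL=pose(570.8,-254.7,-.07,150/RAIL=pose(570.1,-254.7,-.073,147/' h.py; python3 - <<'E'
from h import *
np.set_printoptions(precision=1,suppress=True)
bot.move_straight(tool(RAIL,[0,0,75],0)[0],rate=150); hand.open_gripper()
for h in (20,6,0):
    bot.move_straight(tool(RAIL,[0,0,h],0)[0],rate=120); print(h,fz())
hand.grab(60); s=monitor.read_state(); print(fz(),s["eef_pos"])
d=get_image("wrist"); cv2.imwrite("pics/g3.png",cv2.resize(d["frame"][:,:,::-1],(800,500)))
E
```

```text
20 (array([-0.1, -1.6,  1. ]), 0.0, 1.002, 18.82)
6 (array([-0.1, -0.3, -0.1]), 0.0, 0.999, 19.09)
0 (array([-0.1,  1.1, -0.2]), 0.0, 1.001, 19.34)
(array([-3.5,  0.3,  3.7]), 60.1, 0.241, 19.95) [ 568.5 -255.   126.8]
```

```bash
sed -i 's/SLIP=pose(557.1,333.6/SLIP=pose(558,332.2/' h.py; python3 - <<'E'
from h import *
np.set_printoptions(precision=1,suppress=True)
bot.move_straight(tool(RAIL,[0,0,40],0)[0],rate=80); print(fz())
bot.move_straight(tool(RAIL,[-10,0,90],0)[0],rate=120)
bot.goto(*tool(SLIP,[0,0,120],0)); print(fz())
bot.move_straight(tool(SLIP,[0,0,40],0)[0],rate=120); bot.dwell(.3)
b=fz(); print(b)
d=get_image("wrist"); cv2.imwrite("pics/t1.png",cv2.resize(d["frame"][:,:,::-1],(800,500)))
bot.move_straight(tool(SLIP,[0,0,12],0)[0],rate=60)
for h in range(10,-8,-2):
    bot.move_straight(tool(SLIP,[0,0,h],0)[0],rate=25); bot.dwell(.1); f=fz(); print(h,f)
    if f[0][2]-b[0][2]>5: break
E
```

```text
(array([ 0.6,  0.6, -3. ]), 59.3, 0.24, 20.65)
(array([-0.4, -0.5, -2.1]), 59.2, 0.241, 23.34)
(array([-0.1, -0.2, -2. ]), 59.2, 0.244, 24.46)
10 (array([-0.9,  0.1, -1.4]), 59.2, 0.239, 25.48)
8 (array([ 0.4, -0.2, -1.7]), 59.2, 0.24, 25.82)
6 (array([-0.2, -0.5, -1. ]), 59.2, 0.241, 26.18)
4 (array([ 0.1, -0.2, -2. ]), 59.2, 0.239, 26.52)
2 (array([-0.2,  0.3, -1.5]), 59.2, 0.244, 26.88)
0 (array([-0.4,  0.2, -0.6]), 59.2, 0.239, 27.23)
-2 (array([ 0.5,  0.3, -1.6]), 59.2, 0.239, 27.57)
-4 (array([-0.6, -1.1,  4.1]), 60.0, 0.24, 27.93)
```

```bash
python3 - <<'E'
from h import *
np.set_printoptions(precision=1,suppress=True)
bot.move_straight(tool(SLIP,[0,0,-5],0)[0],rate=25); bot.dwell(.15); print(fz())
d=get_image("wrist"); img=d["frame"][:,:,::-1].copy(); cv2.imwrite("pics/t2.png",img); c=cam(d)
# measured head centroid vs model projection at SLIP pose and one at packed pose
h=cv2.cvtColor(img,cv2.COLOR_BGR2HSV); m=((h[...,0]<14)&(h[...,1]>150)&(h[...,2]>60)).astype(np.uint8)
m=cv2.morphologyEx(m,cv2.MORPH_CLOSE,np.ones((5,5)))
for r in (60,90,120):
    x=np.flatnonzero(m[r]); g=np.split(x,np.flatnonzero(np.diff(x)>2)+1); print(r,[(a[0],a[-1]) for a in g if len(a)>5])
hp=np.c_[headpts("stad"),np.full(60,18.)]
q=proj(c,hp@SLIP[0].T+SLIP[1]); print("model head u",q[:,0].min(),q[:,0].max(),"v",q[:,1].min(),q[:,1].max())
col=m[:,310:330].max(1); print("v top of mask",np.flatnonzero(col)[:1])
hand.grab(20); bot.dwell(.15); print(fz())
E
```

```text
(array([-2.6, -1.3, 12.1]), 61.0, 0.241, 28.32)
60 [(np.int64(230), np.int64(407)), (np.int64(422), np.int64(639))]
90 [(np.int64(225), np.int64(639))]
120 [(np.int64(227), np.int64(436)), (np.int64(461), np.int64(481)), (np.int64(492), np.int64(516)), (np.int64(522), np.int64(639))]
model head u 231.0523258516883 416.19258141822274 v -11.885283842810423 232.70321582005855
v top of mask [0]
(array([-2.9, -2.3, 12.3]), 61.0, 0.243, 28.74)
```

View pics/t2.png

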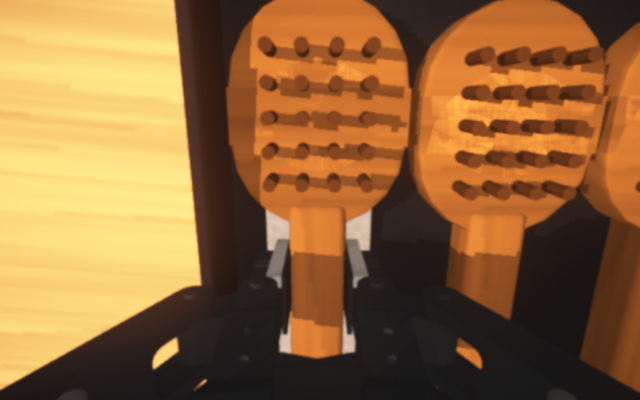

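The passed brush lies in the empty place: head up-image as its neighbours, handle (290–345, 250) centred over the slip (267–372). Release it, checking the forces.

```bash
python3 - <<'E'
from h import *
np.set_printoptions(precision=1,suppress=True)
hand.open_gripper(); s=monitor.read_state(); print(fz(),s["eef_pos"],tool(SLIP,[0,0,-5],0)[0])
E
```

```text
(array([  7.1, -27.9, -17.2]), 14.6, 0.999, 29.39) [547.6 309.3 -23.5] [548.  331.3 -17. ]
```

```bash
python3 - <<'E'
from h import *
np.set_printoptions(precision=2,suppress=True)
bot.move_straight([548,314,45],rate=120); print(fz(),monitor.read_state()["eef_pos"])
bot.goto([560,290,230],[.70710678,.70710678,0,0]); d=get_image("wrist"); img=d["frame"][:,:,::-1].copy(); cv2.imwrite("pics/t3.png",img); c=cam(d)
h=cv2.cvtColor(img,cv2.COLOR_BGR2HSV)
for box,p0 in (((225,80,415,152),(558,332,9)),((225,148,415,214),(562.7,265.9,8.7)),((235,212,415,275),(568.8,198,8.7))):
    print(fit(c,wood(img,box),p0,6,0,"stad"))
print(fz())
E
```

```text
(array([ 0.1,  0.9, -0.2]), 0.0, 1.0, 30.07) [547.41 314.5   44.52]
(array([560.02, 335.55,   8.72]), np.float64(0.8911055326461792))
(array([563.2 , 251.48,  33.34]), np.float64(0.6830394268035889))
(array([570.23, 196.67,   5.81]), np.float64(0.7294119596481323))
(array([-0.2,  0.1, -0.7]), 0.0, 1.001, 31.33)
```

```bash
python3 - <<'E'
from h import *
np.set_printoptions(precision=1,suppress=True)
import pickle; c=pickle.load(open("w.pkl","rb"))["tray"]  # same camera station
img=cv2.imread("pics/t3.png")
h=cv2.cvtColor(img,cv2.COLOR_BGR2HSV); m=((h[...,0]<13)&(h[...,1]>150)&(h[...,2]>35)).astype(np.uint8)
hull=proj(c,np.array([(-100,-102,20),(100,-102,20),(100,102,20),(-100,102,20)])@pose(563,265,.087,0)[0].T+[563,265,0])
k=np.zeros_like(m); cv2.fillConvexPoly(k,hull.astype(np.int32),1)
m=cv2.morphologyEx(m*k,cv2.MORPH_CLOSE,np.ones((5,5))).astype(np.float32)
def f(p):
    s=np.max([sil(c,pose(*p[3*i:3*i+2],p[3*i+2]/100,6),"stad",S=2) for i in range(3)],0)
    return 1-np.minimum(s,m).sum()/np.maximum(s,m).sum()
for a in (8.7,25):
    p0=np.array([559,334,8.7,562.7,262,a,568.8,197,8.7])
    r=minimize(f,p0,method="Nelder-Mead",options=dict(initial_simplex=p0+np.vstack([np.zeros(9),np.diag([6,6,8]*3)]),xatol=.1,fatol=1e-5,maxiter=900))
    print(r.x,1-r.fun)
E
```

```text
[562.  333.2   7.3 565.2 245.   36.2 572.3 194.1   6.5] 0.9462411403656006
[562.7 332.6   7.9 566.4 246.   38.2 573.1 195.3   8.6] 0.9416818022727966
```

```bash
python3 - <<'E'
from h import *
np.set_printoptions(precision=1,suppress=True)
g=dict(gz=-20)
bot.goto(*tool(MAT,[0,0,90],0,**g))
bot.move_straight(tool(MAT,[0,0,10],0,**g)[0],rate=150); print(fz())
bot.move_straight(tool(MAT,[0,0,0],0,**g)[0],rate=40); print(fz())
hand.grab(60); print(fz(),monitor.read_state()["eef_pos"])
d=get_image("wrist"); cv2.imwrite("pics/n1.png",cv2.resize(d["frame"][:,:,::-1],(800,500)))
bot.move_straight(tool(MAT,[0,0,110],0,**g)[0],rate=120); bot.dwell(.2); print(fz())
d=get_image("wrist"); cv2.imwrite("pics/n2.png",cv2.resize(d["frame"][:,:,::-1],(800,500)))
for n in("g3","t1","n1","n2"):
    img=cv2.imread(f"pics/{n}.png"); h=cv2.cvtColor(img,cv2.COLOR_BGR2HSV); m=((h[...,0]<13)&(h[...,1]>150)&(h[...,2]>35)).astype(np.uint8)
    m=cv2.morphologyEx(m,cv2.MORPH_CLOSE,np.ones((9,9)))[:,280:516]
    w=m.sum(1); big=[int(np.flatnonzero(w>t)[-1]) for t in (200,160,120,90)]
    x=[np.flatnonzero(m[r])+280 for r in (60,150,200)]
    print(n,"rows",big,"edges",[(int(a[0]),int(a[-1])) if len(a) else None for a in x])
E
```

```text
(array([-0.4,  1.3, -0.4]), 0.0, 0.997, 33.31)
(array([-0.6, -1.6, -0.4]), 0.0, 1.002, 33.71)
(array([-0.3, -0.7,  2.9]), 60.0, 0.243, 34.32) [512.9 -11.7 -16.6]
(array([ 0. ,  0.3, -1.7]), 59.3, 0.239, 35.63)
g3 rows [210, 244, 262, 270] edges [(295, 501), (287, 508), (295, 500)]
t1 rows [157, 259, 259, 262] edges [(285, 504), (283, 515), (283, 515)]Traceback (most recent call last):
  File "<stdin>", line 14, in <module>
IndexError: index -1 is out of bounds for axis 0 with size 0
```

```bash
python3 - <<'E'
import cv2,numpy as np
for n in("g3","n1","n2"):
    img=cv2.imread(f"pics/{n}.png"); h=cv2.cvtColor(img,cv2.COLOR_BGR2HSV)
    for (hm,sm,vm) in((13,150,35),(16,130,30),(20,120,25)):
        m=((h[...,0]<hm)&(h[...,1]>sm)&(h[...,2]>vm)).astype(np.uint8)
        m=cv2.morphologyEx(m,cv2.MORPH_CLOSE,np.ones((9,9)))
        m[:,:230]=0;m[:,560:]=0
        w=m.sum(1); b=[int(np.flatnonzero(w>t)[-1]) if (w>t).any() else None for t in (180,160,140,120,90)]
        e=[np.flatnonzero(m[r]) for r in (60,150,200,290)]
        print(n,hm,b,[(int(a[0]),int(a[-1])) if len(a) else None for a in e])
    print([h[r,c].tolist() for r,c in((130,330),(130,400),(130,480),(20,400),(270,400))])
E
```

```text
g3 13 [229, 244, 254, 262, 270] [(295, 501), (287, 508), (295, 500), (364, 430)]
g3 16 [261, 359, 360, 369, 441] [(234, 559), (249, 559), (237, 559), (230, 487)]
g3 20 [365, 366, 370, 378, 441] [(233, 559), (230, 559), (230, 559), (230, 559)]
[[12, 200, 154], [12, 204, 144], [12, 201, 128], [12, 203, 133], [12, 202, 149]]
n1 13 [None, 239, 257, 258, 260] [(298, 501), (286, 512), (293, 503), (361, 433)]
n1 16 [239, 252, 261, 270, 278] [(230, 501), (285, 513), (293, 504), (360, 434)]
n1 20 [240, 253, 262, 271, 278] [(230, 502), (285, 514), (292, 504), (360, 435)]
[[13, 194, 222], [13, 195, 220], [12, 195, 156], [13, 196, 203], [13, 193, 228]]
n2 13 [237, 251, 261, 269, 274] [(297, 500), (285, 512), (293, 503), (361, 432)]
n2 16 [261, 266, 272, 277, 441] [(294, 559), (271, 559), (257, 559), (234, 559)]
n2 20 [277, 328, 353, 359, 441] [(230, 559), (230, 559), (230, 559), (230, 559)]
[[12, 197, 185], [13, 199, 200], [12, 199, 127], [12, 200, 166], [12, 198, 191]]
```

```bash
python3 - <<'E'
from h import *
np.set_printoptions(precision=1,suppress=True)
X=5
bot.goto(*tool(RAIL,[X,0,80],0)); 
bot.move_straight(tool(RAIL,[X,0,22],0)[0],rate=80); bot.dwell(.3); b=fz(); print(b,monitor.read_state()["eef_pos"],tool(RAIL,[X,0,22],0)[0])
n=RAIL[0][:,2]
for h in [14,10]+list(range(8,-6,-1)):
    bot.move_straight(tool(RAIL,[X,0,h],0)[0],rate=30); bot.dwell(.15); f=fz(); c=(f[0]-b[0])@n; print(h,f,round(c,1))
    if c>6: break
E
```

```text
(array([-0.2,  0.8, -1.5]), 59.4, 0.236, 37.88) [ 564.  -254.3  149. ] [ 563.9 -254.2  148.5]
14 (array([-0. , -0.2, -0.7]), 59.4, 0.242, 38.45) 0.6
10 (array([ 0. ,  0.1, -0.4]), 59.4, 0.237, 38.88) 0.9
8 (array([-0.7, -0.1, -0.8]), 59.4, 0.237, 39.28) 0.8
7 (array([ 0.2,  0.5, -0.9]), 59.4, 0.238, 39.68) 0.4
6 (array([-0.1,  0.2, -0.6]), 59.4, 0.24, 40.08) 0.8
5 (array([ 1. , -0.1, -0.8]), 59.4, 0.239, 40.48) 0.1
4 (array([ 0.7,  0.4, -1.3]), 59.4, 0.24, 40.88) -0.2
3 (array([-0.3,  0.4, -1.6]), 59.4, 0.238, 41.28) -0.1
2 (array([-1.6, -0.3,  1.3]), 59.5, 0.24, 41.68) 3.1
1 (array([-7.2,  1.2,  9.3]), 60.9, 0.24, 42.08) 12.8
```

```bash
python3 - <<'E'
from h import *
np.set_printoptions(precision=1,suppress=True)
ax=RAIL[0][:,0]; b=fz()[0]@ax
bot.move_straight(tool(RAIL,[5,0,1.7],0)[0],rate=20); bot.dwell(.1); b=fz()[0]@ax; print(b)
for X in np.arange(4,-3.1,-1):
    bot.move_straight(tool(RAIL,[X,0,1.7],0)[0],rate=20); bot.dwell(.1); f=fz(); print(X,f,round(f[0]@ax,1))
    if f[0]@ax-b>9: break
# back off to a light touch, press on the rail
bot.move_straight(tool(RAIL,[X+.7,0,1.2],0)[0],rate=20); bot.dwell(.3); print(fz())
hand.open_gripper(); print(fz())
bot.move_straight(tool(RAIL,[X+.7,0,80],0)[0],rate=120); print(fz())
bot.goto([570,-330,300],[.70710678,.70710678,0,0]); d=get_image("wrist"); img=d["frame"][:,:,::-1].copy(); cv2.imwrite("pics/r2.png",img); c=cam(d)
m=wood(img,(205,45,432,150)); old=wood(cv2.imread("pics/w_rest.png"),(205,45,432,150))
for k in("ell","stad"): print(k,fit(c,m,(570,-255,-7),147,PITCH,k),fit(c,old,(570,-255,-7),147,PITCH,k))
for q in(old,m): print(cv2.boundingRect(q.astype(np.uint8)),q.sum())
print(fz())
E
```

```text
-1.5133915094479524
4.0 (array([-2.7,  0.2,  5.4]), 60.2, 0.238, 42.78) -0.2
3.0 (array([-0.8,  1. ,  4.9]), 60.1, 0.241, 43.13) 1.3
2.0 (array([0.5, 0.3, 5.4]), 60.1, 0.243, 43.48) 2.7
1.0 (array([0.5, 0.5, 5.5]), 60.1, 0.24, 43.83) 2.7
0.0 (array([0.6, 0.5, 4.9]), 60.1, 0.24, 44.18) 2.6
-1.0 (array([0.6, 0.9, 6. ]), 60.1, 0.238, 44.53) 3.0
-2.0 (array([ 0.4, -0.9,  5.9]), 60.0, 0.245, 44.88) 2.9
-3.0 (array([ 4.5, -1.2,  3.5]), 59.7, 0.239, 45.23) 5.6
(array([ 0.8, -0.4,  9.7]), 60.5, 0.242, 45.78)
(array([0.4, 0.6, 0.3]), 0.0, 0.999, 46.43)
(array([-1. , -0. , -0.9]), 0.0, 1.003, 47.24)
ell (array([ 568.2, -252.8,   -8.1]), np.float64(0.9485889077186584)) (array([ 568.9, -256.9,   -7.9]), np.float64(0.9499370455741882))
stad (array([ 566.9, -253. ,   -8.7]), np.float64(0.9293158054351807)) (array([ 568.5, -257. ,   -8. ]), np.float64(0.9312763810157776))
(218, 58, 206, 87) 9842.0
(217, 52, 206, 88) 9919.0
(array([-0.1,  0.2,  0. ]), 0.0, 1.001, 48.5)
```

```bash
python3 - <<'E'
import cv2,numpy as np
for n,dv in(("w_rest",0),("r2",0)):
    img=cv2.imread(f"pics/{n}.png"); h=cv2.cvtColor(img,cv2.COLOR_BGR2HSV)
    s=(h[...,1]<95)&(h[...,2]>50); s[:, :205]=0; s[:,235:]=0; s[:50]=0; s[135:]=0
    v,u=np.nonzero(s); print(n,"stop u",u.min(),u.max(),"v",v.min(),v.max(),"mid",(v.min()+v.max())/2, "n",len(v))
    for col in (213,214,216): 
        vv=np.flatnonzero(s[:,col]); print(col,vv[[0,-1]] if len(vv) else None)
    w=(h[...,0]<13)&(h[...,1]>150)&(h[...,2]>35)
    for col in (222,226,232,240): 
        vv=np.flatnonzero(w[55:140,col])+55; print(" handle",col,vv[0],vv[-1],(vv[0]+vv[-1])/2)
E
```

```text
w_rest stop u 212 234 v 72 114 mid 93.0 n 457
213 [ 72 114]
214 [ 72 114]
216 [ 73 114]
 handle 222 79 102 90.5
 handle 226 79 103 91.0
 handle 232 80 103 91.5
 handle 240 82 103 92.5
r2 stop u 213 234 v 70 112 mid 91.0 n 373
213 [ 71 111]
214 [ 70 112]
216 [ 70 112]
 handle 222 74 97 85.5
 handle 226 74 98 86.0
 handle 232 74 98 86.0
 handle 240 76 98 87.0
```

```bash
python3 -c "
from h import *
print(bot.hand_in(),fz())"
```

```text
the job is handed in; nothing more can be done
the job is handed in; nothing more can be done
```

I handed the job in with both brushes placed and released, but it may be failed because the neighbouring packed brush was pushed about 20 mm (my estimate), right at the limit. That happened when the gripper opened against the tray wall. The passed brush measured within about 5 mm of the slip, and the next brush is on the rail against the stop, about 5 mm off centre.

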